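# Put the finished button away behind the push-latch flap

### The arm

A 6-joint arm with a two-finger parallel gripper is mounted at the origin on the work surface. World frame = base frame: x ahead of the robot, y to its left, z up, the work surface at z = 0. Lengths are in m, angles in rad, forces in N, time in s.
With the tool pointing down it reaches from about 0.35 to 0.775 m from the base axis. Payload 7.3 kg.
Tool frame: the origin (TCP) lies at the very end of the fingers, on their centre line; the grasp point (between the pads) lies 19 mm behind it; z points along the fingers, y is the line along which they close (so a half turn about z gives the same grasp; the last joint's range is limited). The gripper opens to 92 mm and grips with 3 to 60 N. Pads are 19 mm wide; open, the fingers measure 130 mm over their backs; the gripper's body (75 mm by 190 mm) begins 47 mm behind the grasp point.
Start: joints at [1.194, 0.342, 1.524, -0, 1.275, -0.146], TCP at [0.12, 0.511, 0.227] pointing down, gripper open.
Joint ranges: [-2.53, 2.53], [-0.77, 2.02], [0.04, 2.7], [-1, 4.14], [0.28, 2.66], [-3.11, 3.11]. Speed limits (rad/s): [2.57, 2.57, 3.14, 3.14, 3.14, 3.14].

### API

Orientations are given as [roll, pitch, yaw] about the fixed x, y, z axes, in that order (R = Rz(yaw) Ry(pitch) Rx(roll)).
In Python, from cell import observe, read_camera, get_calibration, hand_in, search_frame gives the robot as it stands.
- The arm moves only by the tool step_arm, never from a script. Its argument "commands" is a list of rows, each an object with "translation": the shift along the tool's x, y, z in mm, a list of three; "roll": the turn about the tool's z in rad. In form: [{"translation": [x, y, z], "roll": roll}, ...]. A call has 1 to 20 rows; each row shifts and turns the commanded pose from where the row before left it, along the tool's axes as they then stand; what a row does not reach is not made up. A row lasts 1/12 s, in which the tool goes at most 41.7 mm and 7.16 degrees, less where a joint would pass 70% of its speed; a pose out of reach is approached as far as the arm can. A call is refused whole if a number of a shift passes 41.7 or a number of a turn 0.125, either way. A call with a gripper value outside its range is refused whole. "fingers" is the opening, from 0 (shut) to 1 (fully open), set as the call begins (left out, the last holds). The fingers move at their own pace and stop on an object; "grip_force" is the grip in N (left out, the last holds). Time passes only in rows, so rows that do not move let the fingers close. It gives the time, the measured TCP pose, the force, the opening and the grip force at its end, in the units of the state.
- observe(): the state, without advancing time (a new reading comes with each control period).
- read_camera(name): name is "side" or "top" or "wrist"; returns the picture (384x512x3 uint8, red, green, blue); there is no depth.
- get_calibration(name): a dict with "camera_matrix" (3x3 intrinsics, pixels), "dist_coeffs" ([k1, k2, p1, p2, k3] as OpenCV has them; the pictures are not rectified), "world_from_camera" (4x4, takes a point from camera to world coordinates). Camera axes: x right, y up, looking along -z (the intrinsics and any distortion apply to the point x, -y, -z); pixel columns grow to the right and rows downward; lengths in m; the calibration is good to about 2 mm. A picture is of the moment at which its call begins: read the wrist's pose just before it. get_calibration takes no time and is no camera call; for the wrist camera it gives the pose at the moment of the call.
- hand_in(): hands the job in; it is judged then, once.
Trained networks look in the newest picture that a camera, given by its name, has taken for a name from the list of things; names that differ only in an ending like _2 or _b are one class to them, and where a whole thing is asked for, a point or a joint stands for the part that bears it (a point fixed in the world has none). Each returns a list of dicts, best first, with "confidence" (0 to 1); they miss things now and then, are a little off and sometimes report something else, mostly with a low value. They report only what shows in the picture. A call takes as long as a camera call. They do not tell look-alikes from the thing itself.
- search_frame(camera, name): "at" ([x, y, z] in m, in world coordinates, good to about 4 mm: the middle of the surface that is visible of it).
The state is a dict: "time": time; "qpos": joint angles; "qvel": joint speeds; "joint_efforts": joint torques, N m; "tool_pos": TCP position; "tool_rot": TCP orientation; "contact_force": force on the tool from outside, world axes, zero at the start; "torque": the same for the moment, N m; "opening": finger opening in m; "grip_force": force on a finger pad.
Only numpy, scipy, OpenCV 4.12 (cv2) and the standard library are available. Lean on these libraries where they do the work, as an engineer would, in place of code of your own. Each camera call takes 0.05 s, during which the arm holds its last target. There are 200 camera calls.

### The job

Press the white flap of the wooden keeper box at its red dot so that it pops open, push the blue covered button along the ledge with a fingertip until it drops into the compartment, then press the flap down again until it latches shut and stays shut. Only press and push: do not lift the button, and leave the other things on the table where they are.

Things in the scene. Friction and masses are not known exactly. Their poses are not given: they have to be found in the camera images.
- keeper: Wooden box fixed to the table, 225 mm long (x), 150 wide (y), 65 high. Origin on the table under the middle of the compartment's front edge; x points from ledge to compartment, z up. x = -110 to 0: flat solid ledge at z = 65, open at its front end, side rails 4 mm high at y = -57.5 and 57.5. x = 0 to 108: compartment, y = -52 to 49, floor at z = 6; to its left a narrow latch pocket.
- mouth_edge (a point): Middle of the compartment's front edge, where the ledge ends: on the keeper's axis at the ledge's height (65 mm above the table). Axes as the keeper's; beyond it in +x the button can drop in.
- flap (a joint): Angle of the white push-latch flap (rad): 0 = latched shut, 0.6 = sprung fully open, negative = pressed in, rigid stop at -0.1. When shut, press it in to the stop and let go: it springs open by itself. When open, press it down from above to the same stop and let go: it stays shut. A press that does not reach the stop may leave it as it was.
- press_mark (a point): Red dot (20 mm) on the flap's upper face, where to press; moves with the flap. On the line y = 0, 82 mm from the hinge, 23 mm beyond mouth_edge when shut. A press here takes 2 to 3 N, ends 8 mm below the shut height, then rigid. Its z axis is the flap's normal (up when shut).
- flap_hinge (a point): Point of the flap's hinge line (along the keeper's y) at keeper x = 105, y = 0, z = 65 mm, the far end of the compartment. The flap is 103 mm long from here, 131 wide (keeper y = -50 to 81), 6 thick, its top flush with the ledge when shut. Fully open, its front edge stands about 58 mm above the ledge and 20 mm beyond mouth_edge; from there it swings down towards mouth_edge.
- blue_center (a point): Centre of the blue covered button with white dots that lies on the ledge: a disc 38 mm in diameter with a 9 mm high upright rim, low dome to 13.5 mm, 30 g. This point is 4.5 mm above its underside.
- red_button: Loose bystander: red covered button like the blue one, lying on the table beside the box; origin under its centre.
- yellow_button: Loose bystander: yellow covered button, on the table beside the box; origin under its centre.
- thread_spool: Loose bystander: green thread spool, 32 mm wide, 40 mm high, standing on the table beside the box; origin under its centre.
- bead_jar: Loose bystander: amber jar, 60 mm wide, 75 mm high; origin under its centre.
- tape_roll: Loose bystander: clear tape roll lying flat, 90 mm wide, 25 mm high; origin under its centre.
- card_box: Loose bystander: small cardboard box 70 x 50 x 35 mm; origin under its centre.
- mallet: Loose bystander: hammer 200 mm long lying on the table; origin under its centre.
There are look-alikes about, which are no part of the job. There is more than one size of the part that bears blue_center; the job needs the smallest.

How it is judged:
On the way, in this order (a step that is already met when the one before it is completed fails the run):
1. the flap has popped open, with the blue button still on the ledge (value of joint flap above 0.5 rad and x of blue_center in the frame of keeper below 0 m and z of blue_center in the frame of keeper above 0.06 m), for 0.2 s.
2. the blue button has dropped into the compartment while the flap is open (value of joint flap above 0.3 rad and x of blue_center in the frame of keeper between 0 and 0.108 m and z of blue_center in the frame of keeper below 0.04 m), for 0.2 s.
At the end, for the whole second after the job is handed in: The flap is latched shut by itself (within 0.04 rad of 0, still, nothing pressing it) and the blue button lies inside the compartment (its centre below 40 mm in the keeper) (value of joint flap between -0.04 and 0.04 rad and velocity of joint flap between -0.05 and 0.05 rad/s and x of blue_center in the frame of keeper between 0 and 0.108 m and y of blue_center in the frame of keeper between -0.055 and 0.052 m and z of blue_center in the frame of keeper below 0.04 m); the robot touches nothing.
It fails at once if the blue button is lifted more than 20 mm above the ledge (z of blue_center in the frame of keeper above 0.0895 m).
It fails at once if the blue button falls off the ledge onto the table (height (world z) of blue_center below 0.055 m and (x of blue_center in the frame of keeper below -0.02 m or y of blue_center in the frame of keeper above 0.06 m or y of blue_center in the frame of keeper below -0.06 m)).
It fails at once if another thing on the table is moved more than 20 mm (distance of any of red_button, yellow_button, thread_spool, bead_jar, tape_roll, card_box, mallet from where it was at the start of the episode above 0.02 m).
It also fails if it takes over 54 s, if anything falls off the work surface, if the arm or the gripper's body presses on something with over 40 N, if the wrist force passes 120 N, or if a joint passes its speed limit or range.

## Working session

There is one attempt and no reset: what is moved stays moved. The work goes in short steps, Python scripts to look and compute and a tool call to move; the robot and the scene stay as the last step left them, time stands still between calls to the robot, and variables do not carry over. Pictures are saved under pics/ and viewed, at most 10 in all, crops included, and the job is handed in when it is done.

Besides the shell and the picture viewer there is one more tool, called after "Call:" in YAML: its name, and indented under it one key for each argument. step_arm: Moves the arm, as the interface text tells. Its arguments: {"type":"object","properties":{"commands":{"type":"array"},"fingers":{"type":"number"},"grip_force":{"type":"number"}},"required":["commands"]}

```bash
mkdir -p pics; python3 - <<'E'
from cell import *
import cv2,numpy as np
s=observe();print({k:np.round(s[k],3) for k in s})
for c in ["top","side"]:
    im=read_camera(c);cv2.imwrite(f"pics/{c}0.png",im[:,:,::-1])
    for n in ["keeper","blue_center","press_mark","flap","mouth_edge","flap_hinge","red_button"]:
        try:
            for r in search_frame(c,n)[:4]: print(c,n,np.round(r["at"],3),round(r["confidence"],2))
        except Exception as e: print(c,n,e)
    k=get_calibration(c);print(np.round(k["world_from_camera"],3).tolist(),np.round(k["camera_matrix"],1).tolist(),k["dist_coeffs"])
print(observe()["time"])
E
```

```text
{'time': np.float64(0.0), 'qpos': array([ 1.194,  0.343,  1.525, -0.   ,  1.275, -0.146]), 'qvel': array([-0.001, -0.001, -0.001,  0.001, -0.001,  0.001]), 'joint_efforts': array([ 1.0000e-03, -4.3122e+01, -2.4423e+01,  7.2000e-02,  5.5000e-02,
       -0.0000e+00]), 'tool_pos': array([0.12 , 0.511, 0.226]), 'tool_rot': array([-3.14 , -0.   ,  2.911]), 'contact_force': array([ 0.587, -0.202,  0.028]), 'torque': array([-0.011,  0.064,  0.005]), 'grip_force': np.float64(0.0), 'opening': np.float64(0.092)}
top keeper [0.593 0.11  0.062] 0.64
top blue_center [0.4   0.144 0.012] 0.69
top blue_center [0.364 0.068 0.017] 0.5
top press_mark [0.635 0.093 0.065] 0.78
top flap [0.634 0.096 0.066] 0.9
top mouth_edge [0.59  0.111 0.067] 0.64
top flap_hinge [0.591 0.111 0.065] 0.71
[[0.044, 0.975, -0.217, 0.308], [-0.999, 0.044, -0.006, 0.012], [0.003, 0.217, 0.976, 1.175], [0.0, 0.0, 0.0, 1.0]] [[367.3, 0.0, 249.8], [0.0, 367.3, 187.1], [0.0, 0.0, 1.0]] [-0.10843174  0.          0.          0.          0.        ]
side keeper [0.59  0.148 0.066] 0.81
side blue_center [ 0.659 -0.391  0.018] 0.74
side blue_center [0.641 0.102 0.069] 0.71
side blue_center [0.531 0.126 0.074] 0.63
side blue_center [0.406 0.15  0.015] 0.51
side press_mark [0.638 0.103 0.066] 0.65
side flap [0.641 0.103 0.068] 0.65
side mouth_edge [0.593 0.149 0.062] 0.66
side mouth_edge [ 0.658 -0.389  0.018] 0.46
side flap_hinge [0.595 0.148 0.065] 0.87
[[-0.996, 0.068, -0.059, 0.485], [-0.088, -0.606, 0.791, 0.846], [0.018, 0.793, 0.609, 0.711], [0.0, 0.0, 0.0, 1.0]] [[390.7, 0.0, 252.4], [0.0, 390.7, 192.3], [0.0, 0.0, 1.0]] [-0.12539415  0.          0.          0.          0.        ]
0.8
```

View pics/top0.png

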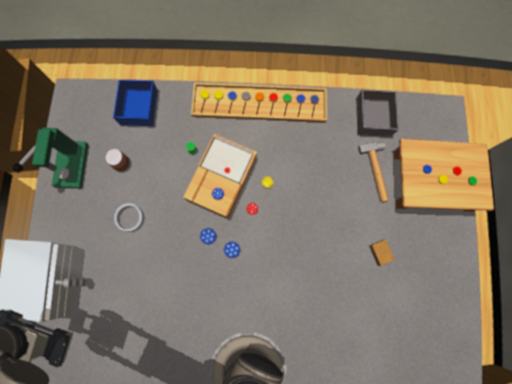

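View pics/side0.png

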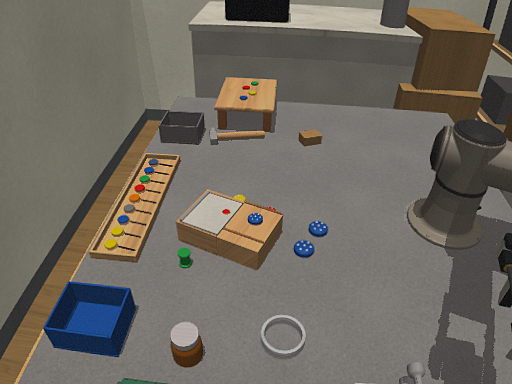

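The top view shows the keeper at about (221,175), the red dot at (227,170) and the flap's white quad. Candidates for the blue button are the one on the ledge at (218,193), the two on the table at (208,236) and (232,250), and the bead-frame and table beads. Only the one on the ledge fits the description. I'll check it in a close crop.

```bash
cat > h.py <<'E'
from cell import *
import cv2,numpy as np
def ray(c,px,z,k=None):
    k=k or get_calibration(c)
    u=cv2.undistortPoints(np.array(px,float).reshape(-1,1,2),np.array(k["camera_matrix"]),np.array(k["dist_coeffs"]))[:,0]
    T=np.array(k["world_from_camera"]);d=np.c_[u[:,0],-u[:,1],-np.ones(len(u))]@T[:3,:3].T
    return T[:3,3]+d*((z-T[2,3])/d[:,2])[:,None]
def cent(m,near,r):
    n,l,s,c=cv2.connectedComponentsWithStats(m.astype(np.uint8))
    o=[(s[i,4],c[i],i) for i in range(1,n) if np.hypot(*(c[i]-near))<r]
    a,p,i=max(o,key=lambda t:t[0]);return a,p,(l==i).astype(np.uint8)
E
python3 - <<'E'
from h import *
for c,nr,nb,nw in [("top",(227,170),(218,193),(228,157)),("side",(226,212),(256,218),(210,213))]:
    im=cv2.imread(f"pics/{c}0.png");b,g,r=[im[:,:,i].astype(int) for i in range(3)]
    a,p,_=cent((r>150)&(g<110)&(b<110),np.array(nr),8);print(c,"red",a,p,ray(c,[p],.065).round(4))
    a,p,_=cent((b>100)&(r<b-50),np.array(nb),10);print(c,"blue",a,p,ray(c,[p],.074).round(4))
    a,p,m=cent((im.min(2)>130)&(im.max(2).astype(int)-im.min(2)<45),np.array(nw),20)
    q,_=cv2.findContours(m,0,2);bx=cv2.minAreaRect(q[0]);pts=cv2.approxPolyDP(cv2.convexHull(q[0]),5,True)[:,0]
    print("flap",a,pts.tolist(),ray(c,pts,.065).round(4)[:,:2].tolist())
    if c=="top":cv2.imwrite("pics/c.png",cv2.resize(im[125:265,160:290],None,fx=4,fy=4,interpolation=2))
E
```

```text
top red 19 [226.94736842 169.84210526] [[0.6076 0.093  0.065 ]]
top blue 85 [217.44705882 193.36470588] [[0.5294 0.1172 0.074 ]]
flap 1350 [[216, 137], [252, 152], [238, 182], [201, 165]] [[0.7148, 0.1345], [0.6696, 0.0172], [0.5701, 0.0565], [0.6198, 0.1755]]
side red 32 [225.875 211.25 ] [[0.6079 0.094  0.065 ]]
side blue 102 [254.96078431 217.82352941] [[0.5313 0.1214 0.074 ]]
flap 1304 [[207, 191], [241, 203], [217, 233], [181, 218]] [[0.671, 0.0153], [0.5732, 0.0565], [0.6177, 0.1759], [0.7157, 0.1323]]
```

View pics/c.png

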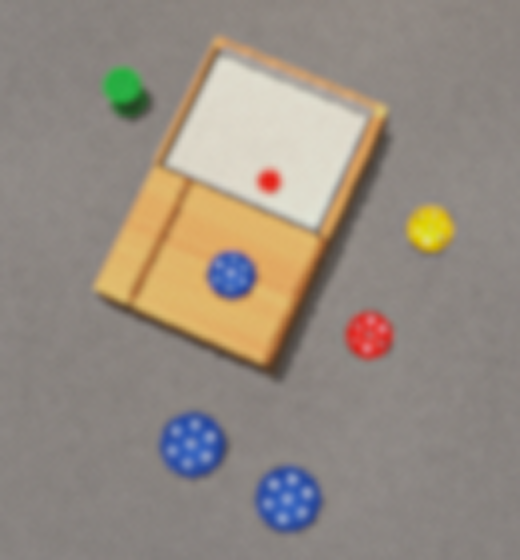

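Only the ledge button at crop (232,274) has the small size; the two blue ones on the table are visibly larger. Keeper yaw is about -22° and mouth_edge about (0.586, 0.102). Blue lies at keeper (-58,-5). I'll turn the tool so its x is -keeper x, close the fingers and go above the dot.

Call:
step_arm:
  commands:
    - {"translation": [0, 0, 0], "roll": 0.077}
    - {"translation": [0, 0, 0], "roll": 0.077}
    - {"translation": [-34, -11, 0], "roll": 0}
    - {"translation": [-34, -11, 0], "roll": 0}
    - {"translation": [-34, -11, 0], "roll": 0}
    - {"translation": [-34, -11, 0], "roll": 0}
    - {"translation": [-34, -11, 0], "roll": 0}
    - {"translation": [-34, -11, 0], "roll": 0}
    - {"translation": [-34, -11, 0], "roll": 0}
    - {"translation": [-34, -11, 0], "roll": 0}
    - {"translation": [-34, -12, 0], "roll": 0}
    - {"translation": [-34, -12, 0], "roll": 0}
    - {"translation": [-34, -12, 0], "roll": 0}
    - {"translation": [-34, -12, 0], "roll": 0}
    - {"translation": [-34, -12, 0], "roll": 0}
    - {"translation": [-34, -12, 0], "roll": 0}
    - {"translation": [-34, -12, 0], "roll": 0}
    - {"translation": [-34, -12, 0], "roll": 0}
    - {"translation": [-34, -12, 0], "roll": 0}
    - {"translation": [-30, -8, 0], "roll": 0}
  fingers: 0

```text
time: 2.47
tool_pos: [0.6084, 0.0916, 0.2266]
tool_rot: [-3.141, 0.0, 2.756]
contact_force: [1.0, 0.3, 0.0]
opening: 0.0005
grip_force: 0.0
```

Call:
step_arm:
  commands:
    - {"translation": [0, 0, 30], "roll": 0}
    - {"translation": [0, 0, 30], "roll": 0}
    - {"translation": [0, 0, 20], "roll": 0}
    - {"translation": [0, 0, 0], "roll": 0}
    - {"translation": [0, 0, 0], "roll": 0}

```text
time: 2.88
tool_pos: [0.6067, 0.0937, 0.1462]
tool_rot: [-3.141, -0.002, 2.757]
contact_force: [0.4, -1.2, 0.5]
opening: 0.0001
grip_force: 0.0
```

```bash
cat >> h.py <<'E'
M=np.array([.5864,.1021]);Y=np.deg2rad(-22);R=np.array([[np.cos(Y),np.sin(Y)],[-np.sin(Y),np.cos(Y)]])
def kp(p): return np.r_[(R@(np.array(p)[:2]-M)),p[2]]*1000
E
python3 - <<'E'
from h import *
s=observe();print(s["time"],s["tool_pos"],s["tool_rot"],kp(s["tool_pos"]),s["opening"],s["contact_force"])
k=get_calibration("wrist");im=read_camera("wrist");cv2.imwrite("pics/w1.png",im[:,:,::-1])
r,g,b=[im[:,:,i].astype(int) for i in range(3)]
for nm,m,z in [("red",(r>130)&(g<90)&(b<90),.065),("blue",(b>90)&(r<b-50),.074)]:
    n,l,st,c=cv2.connectedComponentsWithStats(m.astype(np.uint8))
    for i in range(1,n):
        if st[i,4]>60:
            p=ray("wrist",[c[i]],z,k)[0];print(nm,st[i,4],c[i].round(),p.round(4),kp(p).round(1))
E
```

```text
2.8833 [0.60667177 0.09374521 0.14615813] [-3.14082799e+00 -1.94958944e-03  2.75670993e+00] [ 21.92541841  -0.15249012 146.1581298 ] 0.00010853535623533462 [ 0.4167545  -1.17668763  0.47678267]
red 1131 [122. 113.] [0.5069 0.0304 0.065 ] [-46.8 -96.3  65. ]
red 125 [173. 158.] [0.5518 0.0507 0.065 ] [-12.8 -60.6  65. ]
red 420 [249. 203.] [0.6077 0.0919 0.065 ] [23.6 -1.5 65. ]
blue 1760 [241.  97.] [0.5301 0.117  0.074 ] [-57.8  -7.3  74. ]
```

View pics/w1.png

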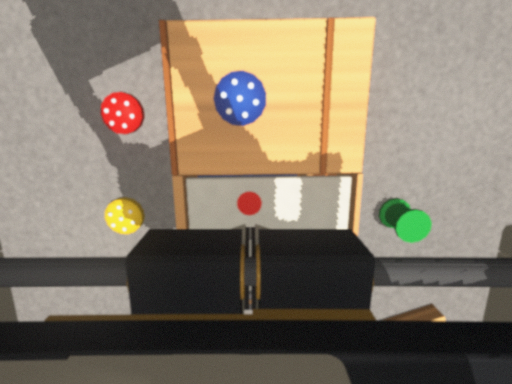

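The wrist view shows the dot at (249,203), directly under the fingers, and blue at (241,97); the positions agree. Next is the press.

Call:
step_arm:
  commands:
    - {"translation": [0, 2, 25], "roll": 0}
    - {"translation": [0, 0, 25], "roll": 0}
    - {"translation": [0, 0, 20], "roll": 0}
    - {"translation": [0, 0, 5], "roll": 0}
    - {"translation": [0, 0, 4], "roll": 0}
    - {"translation": [0, 0, 4], "roll": 0}
    - {"translation": [0, 0, 2], "roll": 0}
    - {"translation": [0, 0, 1], "roll": 0}
    - {"translation": [0, 0, 1], "roll": 0}
    - {"translation": [0, 0, 1], "roll": 0}
    - {"translation": [0, 0, 1], "roll": 0}
    - {"translation": [0, 0, 0], "roll": 0}

```text
time: 3.93
tool_pos: [0.6082, 0.0956, 0.0581]
tool_rot: [3.141, 0.001, 2.757]
contact_force: [2.1, 0.1, 2.1]
opening: 0.0006
grip_force: 1.2
```

Call:
step_arm:
  commands:
    - {"translation": [0, 0, 1], "roll": 0}
    - {"translation": [0, 0, 1], "roll": 0}
    - {"translation": [0, 0, 0], "roll": 0}

```text
time: 4.18
tool_pos: [0.6083, 0.0956, 0.0574]
tool_rot: [3.141, 0.002, 2.757]
contact_force: [-2.1, 0.5, 11.6]
opening: 0.0003
grip_force: 6.1
```

Rigid stop reached (11.6 N). Lift off, then retreat to behind the button.

Call:
step_arm:
  commands:
    - {"translation": [0, 0, -30], "roll": 0}
    - {"translation": [0, 0, -35], "roll": 0}
    - {"translation": [0, 0, -35], "roll": 0}
    - {"translation": [30, 0, 0], "roll": 0}
    - {"translation": [30, 0, 0], "roll": 0}
    - {"translation": [30, 0, 0], "roll": 0}
    - {"translation": [30, -7, 0], "roll": 0}
    - {"translation": [0, 0, 0], "roll": 0}
    - {"translation": [0, 0, 0], "roll": 0}
    - {"translation": [0, 0, 0], "roll": 0}

```text
time: 5.02
tool_pos: [0.4943, 0.1341, 0.1558]
tool_rot: [-3.142, 0.0, 2.757]
contact_force: [1.2, 0.1, -0.5]
opening: 0.0006
grip_force: 0.0
```

```bash
python3 - <<'E'
from h import *
s=observe();print(s["time"],kp(s["tool_pos"]),s["contact_force"])
im=read_camera("side");cv2.imwrite("pics/s2.png",cv2.resize(im[150:300,140:340,::-1],None,fx=3,fy=3))
E
```

```text
5.0167 [-97.42593591  -4.80816992 155.75172452] [ 1.20889173  0.13182479 -0.49390288]
```

View pics/s2.png

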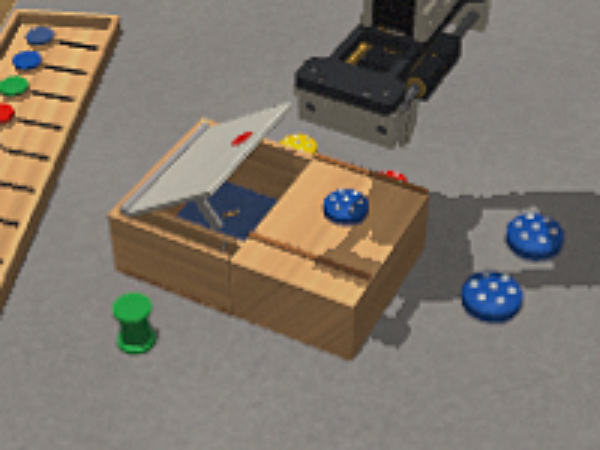

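The flap is open at crop (220,160) and blue is still on the ledge at (346,205). Descend behind the button.

Call:
step_arm:
  commands:
    - {"translation": [0, -1, 30], "roll": 0}
    - {"translation": [0, 0, 30], "roll": 0}
    - {"translation": [0, 0, 20], "roll": 0}
    - {"translation": [0, 0, 5], "roll": 0}
    - {"translation": [0, 0, 3], "roll": 0}
    - {"translation": [0, 0, 0], "roll": 0}
    - {"translation": [0, 0, 0], "roll": 0}

```text
time: 5.65
tool_pos: [0.4947, 0.1333, 0.0687]
tool_rot: [3.141, 0.002, 2.757]
contact_force: [-0.7, -0.4, 0.3]
opening: 0.0005
grip_force: 0.0
```

Call:
step_arm:
  commands:
    - {"translation": [-4, 0, 0], "roll": 0}
    - {"translation": [-4, 0, 0], "roll": 0}
    - {"translation": [-4, 0, 0], "roll": 0}
    - {"translation": [-4, 0, 0], "roll": 0}
    - {"translation": [-4, 0, 0], "roll": 0}
    - {"translation": [-4, 0, 0], "roll": 0}
    - {"translation": [-4, 0, 0], "roll": 0}
    - {"translation": [-4, 0, 0], "roll": 0}
    - {"translation": [-4, 0, 0], "roll": 0}
    - {"translation": [-4, 0, 0], "roll": 0}
    - {"translation": [-4, 0, 0], "roll": 0}
    - {"translation": [-4, 0, 0], "roll": 0}
    - {"translation": [-4, 0, 0], "roll": 0}

```text
time: 6.73
tool_pos: [0.5421, 0.1136, 0.0677]
tool_rot: [3.142, -0.0, 2.757]
contact_force: [0.6, 0.3, 0.3]
opening: 0.0002
grip_force: 0.1
```

```bash
python3 - <<'E'
from h import *
s=observe();print(s["time"],kp(s["tool_pos"]),s["contact_force"])
im=read_camera("side");cv2.imwrite("pics/s3.png",cv2.resize(im[150:300,140:340,::-1],None,fx=3,fy=3))
E
```

```text
6.7333 [-45.34356941  -5.91189173  67.68989684] [0.56693521 0.34965579 0.25554659]
```

View pics/s3.png

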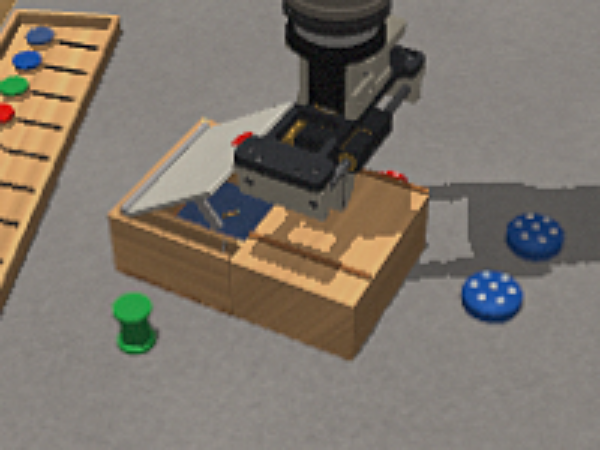

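Button hidden ahead of the fingers, flap untouched. Push on.

Call:
step_arm:
  commands:
    - {"translation": [-4, 0, 0], "roll": 0}
    - {"translation": [-4, 0, 0], "roll": 0}
    - {"translation": [-4, 0, 0], "roll": 0}
    - {"translation": [-4, 0, 0], "roll": 0}
    - {"translation": [-4, 0, 0], "roll": 0}
    - {"translation": [-4, 0, 0], "roll": 0}
    - {"translation": [-4, 0, 0], "roll": 0}
    - {"translation": [-2, 0, 0], "roll": 0}
    - {"translation": [0, 0, 0], "roll": 0}
    - {"translation": [0, 0, 0], "roll": 0}
    - {"translation": [0, 0, 0], "roll": 0}

```text
time: 7.7
tool_pos: [0.5694, 0.1026, 0.0677]
tool_rot: [-3.142, -0.0, 2.757]
contact_force: [-0.4, 0.8, 0.6]
opening: 0.0003
grip_force: 0.0
```

```bash
python3 - <<'E'
from h import *
s=observe();print(s["time"],kp(s["tool_pos"]),s["contact_force"])
a=read_camera("side")[150:300,140:340,::-1];t=read_camera("top")[110:260,140:340,::-1]
cv2.imwrite("pics/s4.png",cv2.resize(np.vstack([a,t]),None,fx=2,fy=2))
E
```

```text
7.7 [-15.95450018  -5.94997089  67.65625644] [-0.38632065  0.82420133  0.60984492]
```

View pics/s4.png

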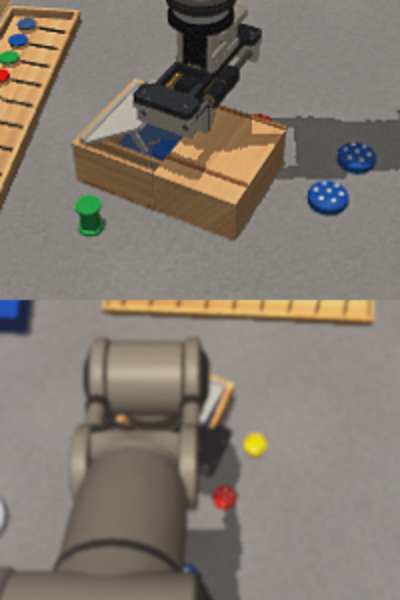

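The view is blocked. I'll back off and lift to look.

Call:
step_arm:
  commands:
    - {"translation": [20, 0, 0], "roll": 0}
    - {"translation": [30, 0, 0], "roll": 0}
    - {"translation": [30, 0, -20], "roll": 0}
    - {"translation": [10, 0, -35], "roll": 0}
    - {"translation": [0, 0, -35], "roll": 0}
    - {"translation": [0, 0, 0], "roll": 0}

```text
time: 8.3
tool_pos: [0.4888, 0.1373, 0.1641]
tool_rot: [3.136, 0.01, 2.758]
contact_force: [2.0, 0.1, 0.3]
opening: 0.0005
grip_force: 0.0
```

```bash
python3 - <<'E'
from h import *
s=observe();print(s["time"],kp(s["tool_pos"]),s["contact_force"])
a=read_camera("side")[150:300,140:340,::-1]
cv2.imwrite("pics/s5.png",cv2.resize(a,None,fx=3,fy=3))
E
```

```text
8.3 [-103.66253497   -3.90271785  164.14264511] [2.01397404 0.07764517 0.27475054]
```

View pics/s5.png

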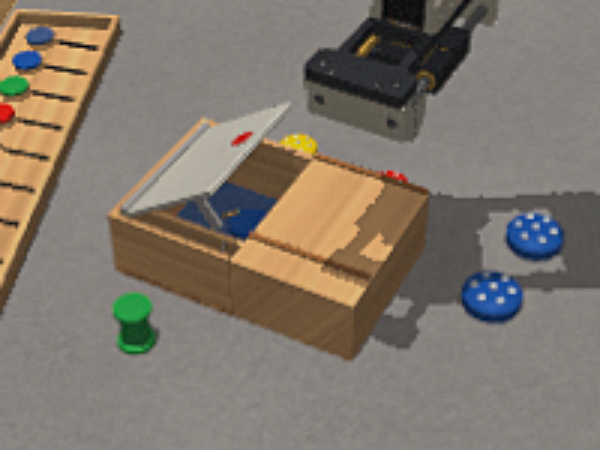

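The ledge is empty and the flap stays open, so the button has dropped in, hidden behind the front wall of the compartment. Now the closing press: over the flap at keeper x≈28, then straight down.

Call:
step_arm:
  commands:
    - {"translation": [-33, 1, 0], "roll": 0}
    - {"translation": [-33, 1, 0], "roll": 0}
    - {"translation": [-33, 1, 0], "roll": 0}
    - {"translation": [-20, 1, 0], "roll": 0}
    - {"translation": [-10, 0, 0], "roll": 0}
    - {"translation": [0, 0, 0], "roll": 0}
    - {"translation": [0, 0, 0], "roll": 0}
    - {"translation": [0, 0, 15], "roll": 0}
    - {"translation": [0, 0, 15], "roll": 0}
    - {"translation": [0, 0, 10], "roll": 0}
    - {"translation": [0, 0, 10], "roll": 0}
    - {"translation": [0, 0, 8], "roll": 0}
    - {"translation": [0, 0, 8], "roll": 0}
    - {"translation": [0, 0, 8], "roll": 0}
    - {"translation": [0, 0, 8], "roll": 0}
    - {"translation": [0, 0, 8], "roll": 0}
    - {"translation": [0, 0, 0], "roll": 0}

```text
time: 9.77
tool_pos: [0.6065, 0.0915, 0.0659]
tool_rot: [-3.141, -0.002, 2.757]
contact_force: [-1.9, 0.3, 1.5]
opening: 0.0005
grip_force: 0.7
```

```bash
python3 - <<'E'
from h import *
s=observe();print(s["time"],kp(s["tool_pos"]),s["contact_force"])
E
```

```text
9.7667 [22.62620954 -2.2503349  65.86333844] [-1.87679728  0.27316685  1.45496339]
```

Call:
step_arm:
  commands:
    - {"translation": [0, 0, 3], "roll": 0}
    - {"translation": [0, 0, 3], "roll": 0}
    - {"translation": [0, 0, 2], "roll": 0}
    - {"translation": [0, 0, 1], "roll": 0}
    - {"translation": [0, 0, 1], "roll": 0}
    - {"translation": [0, 0, 0], "roll": 0}
    - {"translation": [0, 0, 0], "roll": 0}

```text
time: 10.35
tool_pos: [0.6076, 0.0915, 0.058]
tool_rot: [3.141, 0.001, 2.757]
contact_force: [0.2, -1.1, 1.8]
opening: 0.0007
grip_force: 1.0
```

Call:
step_arm:
  commands:
    - {"translation": [0, 0, 1], "roll": 0}
    - {"translation": [0, 0, 1], "roll": 0}
    - {"translation": [0, 0, 0], "roll": 0}

```text
time: 10.6
tool_pos: [0.6078, 0.0914, 0.0575]
tool_rot: [3.141, 0.002, 2.757]
contact_force: [-4.3, -0.9, 13.1]
opening: 0.0005
grip_force: 6.1
```

At the stop again (13 N). Lift and move clear.

Call:
step_arm:
  commands:
    - {"translation": [0, 0, -20], "roll": 0}
    - {"translation": [0, 0, -35], "roll": 0}
    - {"translation": [0, 0, -35], "roll": 0}
    - {"translation": [0, 0, -30], "roll": 0}
    - {"translation": [35, 0, 0], "roll": 0}
    - {"translation": [35, 0, 0], "roll": 0}
    - {"translation": [35, 0, 0], "roll": 0}
    - {"translation": [35, 0, 0], "roll": 0}
    - {"translation": [0, 0, 0], "roll": 0}
    - {"translation": [0, 0, 0], "roll": 0}

```text
time: 11.43
tool_pos: [0.4762, 0.1448, 0.176]
tool_rot: [3.141, -0.0, 2.759]
contact_force: [-0.7, 0.2, 0.5]
opening: 0.0005
grip_force: 0.0
```

```bash
python3 - <<'E'
from h import *
s=observe();print(s["time"],kp(s["tool_pos"]),s["contact_force"])
a=read_camera("side")[150:300,140:340,::-1]
cv2.imwrite("pics/s6.png",cv2.resize(a,None,fx=3,fy=3))
E
```

```text
11.4333 [-118.17899252   -1.67310291  176.00319323] [-0.69246841  0.15050333  0.54617126]
```

View pics/s6.png

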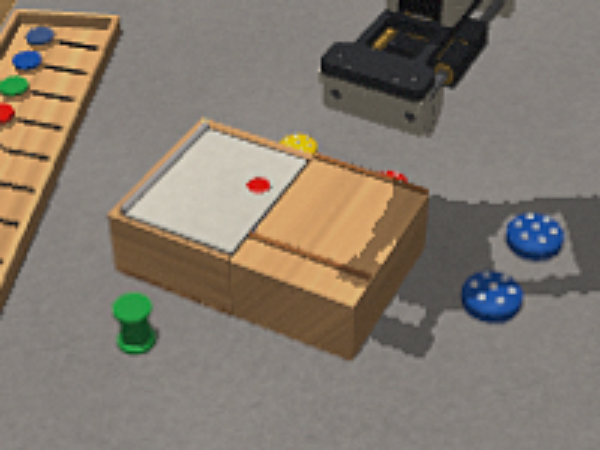

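The flap lies flush and shut around (218,185), the ledge is empty and the bystanders in view haven't moved. Handing in.

```bash
python3 -c "
from cell import *
print(hand_in())"
```

```text
the job is handed in; nothing more can be done
None
```

I popped the flap open, pushed the blue button off the ledge and pressed the flap shut. I handed in at about 11.5 s of the 54 s and the interface returned no verdict. The last picture shows the flap flush and the ledge empty; I never saw the button inside the compartment, only that it had gone from the ledge.

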